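Stop-button check on the banding wheel

ROBOT

A 6-joint arm with a two-finger parallel gripper is mounted at the origin on the work surface. World frame = base frame: x ahead of the robot, y to its left, z up, the work surface at z = 0. Lengths are in m, angles in rad, forces in N, time in s.
With the tool pointing down it reaches from about 0.325 to 0.775 m from the base axis. Payload 5.5 kg.
Tool frame: the origin (TCP) lies midway between the tips of the shut fingers; the grasp point (between the pads) lies 19 mm behind it; z points along the fingers, y is the direction in which the jaws open and shut (so a half turn about z gives the same grasp; the last joint's range is limited). The gripper opens to 85 mm and grips with 20 to 120 N. Pads are 22 mm wide; open, the fingers measure 114 mm over their backs; the gripper's body (76 mm by 85 mm) begins 54 mm behind the grasp point. The pads swing forward as they close: fully open they stand 13 mm farther back than shut.
Start: joints at [1.22, 0.091, 1.231, -0, 1.82, -0.057], TCP at [0.174, 0.574, 0.231] pointing down, gripper open.
Joint ranges: [-2.87, 2.87], [-0.86, 2.18], [0.17, 2.46], [-1.51, 4.65], [0.06, 2.69], [-2.65, 2.65]. Speed limits (rad/s): [2.57, 2.57, 3.01, 3.14, 3.14, 3.14].

INTERFACE

Orientations are given as a unit quaternion [w, x, y, z].
In Python, from plant import robot gives the robot as it stands. The module is installed in compiled form; this text tells all that it offers.
- The arm moves only by the tool arm_command, never from a script. Its arguments are lists of equal length, an entry for each row: "travel": the shift along the tool's x, y, z scaled (see below), a list of three; "yaw": the turn about the tool's z scaled (see below). In form: {"travel": [[tx, ty, tz], ...], "yaw": [yaw, ...]}. A call has 1 to 10 rows; each row is the pose to reach, as a shift and turn from the pose commanded when the call began, along the tool's axes at that moment; what a row does not reach only later rows make up. The controller multiplies each number of a shift by 100 mm and each number of a turn by 45 degrees. A row lasts 1/8 s, in which the tool goes at most 62.5 mm and 10.7 degrees, less where a joint would pass 70% of its speed; a pose out of reach is approached as far as the arm can. A call with a number of a shift or a turn outside -1 to 1 is refused whole. A call with a gripper value outside its range is refused whole. "claw" is the closure, from 0 (fully open) to 1 (shut), set as the call begins (left out, the last holds). The fingers move at their own pace and stop on an object; "squeeze" is the grip in N (left out, the last holds). Time passes only in rows, so rows that repeat a pose let the fingers close. It gives the time, the measured TCP pose, the force and the opening at its end, in the units of the state.
- robot.observe(): the state, without advancing time (a new reading comes with each control period).
- robot.camera(name): name is "scene" or "top" or "wrist"; returns (picture, depth): 384x512x3 uint8, blue, green, red; 384x512 float32, m along the optical axis (not along the pixel's ray), 0 where there is no reading.
- robot.calibration(name): a dict with "fovy" (degrees; the focal length in pixels is half the picture's height over the tangent of half this angle, whatever the lens; pixels are square), "cx", "cy" (the principal point, pixels), "rvec" (rotation vector, rad) and "tvec" (3), from world to camera coordinates, as OpenCV has them. Camera axes: x right, y down, z forward; pixel columns grow to the right and rows downward; lengths in m; the calibration is good to about 2 mm. The wrist camera is an equidistant fisheye: a pixel r from the principal point sees the ray r / f radians off the axis. A picture is of the moment at which its call begins: read the wrist's pose just before it. calibration takes no time and is no camera call; for the wrist camera it gives the pose at the moment of the call.
- robot.hand_in(): hands the job in, once; it reports no verdict.
The state is a dict: "t": time; "joint_pos": joint angles; "joint_velocities": joint speeds; "joint_efforts": joint torques, N m; "position": TCP position; "tool_rot": TCP orientation; "force": force on the tool from outside, world axes, zero at the start; "ft_torque": the same for the moment, N m; "gripper_width": finger opening in m.
Only numpy, scipy, OpenCV 4.12 (cv2) and the standard library are available. Lean on these libraries where they do the work, as an engineer would, in place of code of your own. Each camera call takes 0.05 s, during which the arm holds its last target.

TASK

Check the stop of the motorised banding wheel with your fingertips: press the mushroom stop button all the way in so that it latches, then push the raised bar on its head round clockwise (seen from above), without pinching the bar, until the button pops back out. Then press the round reset button on the button box fully in, and let everything go so that all the buttons stand out again. Do not press the square button, and leave the bottles, jars, bowl, palette knife and carton where they are.

Things in the scene. Friction and masses are not known exactly. Their poses are not given: they have to be found in the camera images.
- stop_box: fixed dark grey box 110 x 110 x 60 high that carries the mushroom stop button on the middle of its top; origin at the centre of its underside, z up. Its place, and which of the two boxes is on the left, vary.
- stop_top (a point): centre of the top face of the raised bar on the mushroom head, on the button's vertical axis, 112 above the table when the button is out. It moves and turns with the head: x runs along the bar, z up. The bar is 56 long (x), 12 thick (y) and stands 20 above the flat top of the head; the head is a grey disc 60 in diameter and 14 thick, its underside 18 above the box when out.
- stop (a joint): how far the mushroom button is pressed in, m: 0 out, 0.008 fully in. The push-back is about 9 N at the start and falls as it goes in; past about 5 mm it snaps in by itself and latches at 0.008, held there with some 5 N. Only twisting lets it out.
- twist (a joint): turn of the head, rad, positive clockwise seen from above: 0 at rest, stop at 0.9. A spring (about 0.1 N m) turns it back to 0. With the button latched, turning takes about 0.15 N m (some 7 N near an end of the bar); past about 0.55 rad the button pops out by itself (8 mm higher), and the head turns back to 0 when let go.
- panel: fixed dark grey button box 90 (x) x 140 (y) x 50 high with two grey push buttons on its top, round one at y = +35, square one at y = -35 in its frame; origin at the centre of its underside, z up.
- reset_top (a point): centre of the top of the round reset button (28 diameter, in a round black collar), 72 above the table when out, top 10 above its collar.
- reset (a joint): how far the round button is pressed, m: 0 out, 0.006 fully in (about 5 N); springs back by itself.
- feed_top (a point): centre of the top of the square button (28 x 28, in a square black collar), 72 above the table; not to be pressed.
- feed (a joint): how far the square button is pressed, m: 0 out, 0.006 fully in.
- jar: small screw-cap glass jar, 40 dia x 50 high, standing between the two boxes; origin at the centre of its underside. Loose; to be left alone.
- dropper: amber glass bottle, 44 dia x 110 high, at the left; origin at the centre of its underside. Loose; to be left alone.
- solvent: white plastic bottle, 72 dia x 190 high, at the right; origin at the centre of its underside. Loose; to be left alone.
- bowl: white porcelain bowl, 110 dia x 50 high, at the right; origin at the centre of its underside. Loose; to be left alone.
- pigment: glass jar with label, 48 dia x 60 high, at the left; origin at the centre of its underside. Loose; to be left alone.
- knife: palette knife, 190 long, lying crosswise farther back; origin at the middle of its underside. Loose; to be left alone.
- filler: cardboard carton 50 x 80 x 25, lying farther back; origin at the centre of its underside. Loose; to be left alone.

How it is judged:
By the outcome, as a careful person would: the job done as asked, in the order asked, and still so for the second after the job is handed in, with the robot touching nothing.
It also fails if it takes over 56 s, if anything falls off the work surface, if the arm or the gripper's body presses on something with over 40 N, if the wrist force passes 120 N, or if a joint passes its speed limit or range.

## Working session

There is one attempt and no reset: what is moved stays moved. The work goes in short steps, Python scripts to look and compute and a tool call to move; the robot and the scene stay as the last step left them, time stands still between calls to the robot, and variables do not carry over. Pictures are saved under pics/ and viewed, and the job is handed in when it is done.

Besides the shell and the picture viewer there is one more tool, called after "Call:" by a JSON object that holds its "method" and its "body", one argument or row to a line. arm_command: Moves the arm, as the interface text tells. Shifts and turns lie within -1 to 1; 1 stands for 100 mm of shift or 45 degrees of turn. Its arguments: {"type":"object","properties":{"travel":{"type":"array","items":{"type":"array","items":{"type":"number","minimum":-1,"maximum":1}}},"yaw":{"type":"array","items":{"type":"number","minimum":-1,"maximum":1}},"claw":{"type":"number"},"squeeze":{"type":"number"}},"required":["travel","yaw"]}

```bash
mkdir -p pics; cat > h.py <<'E'
import numpy as np, cv2
from plant import robot
def K(c):
    f=192/np.tan(np.radians(c["fovy"])/2); return f
def w2c(c):
    R=cv2.Rodrigues(np.array(c["rvec"],float))[0]; return R,np.array(c["tvec"],float).ravel()
def ray_plane(name,u,v,z,c=None):
    c=c or robot.calibration(name); f=K(c); R,t=w2c(c)
    d=np.array([(u-c["cx"])/f,(v-c["cy"])/f,1.])
    o=-R.T@t; d=R.T@d; s=(z-o[2])/d[2]; return o+s*d
def cloud(name,depth,c):
    f=K(c);R,t=w2c(c); v,u=np.mgrid[:384,:512]
    P=np.stack([(u-c["cx"])/f*depth,(v-c["cy"])/f*depth,depth],-1)
    return (P-t)@R
E
python3 - <<'E'
from h import *
s=robot.observe(); print({k:np.round(v,4) for k,v in s.items()})
for n in ["scene","top"]:
    p,d=robot.camera(n); c=robot.calibration(n); print(n,c)
    cv2.imwrite(f"pics/{n}0.png",p); np.savez(f"{n}0.npz",p=p,d=d)
E
```

```text
{'t': np.float64(0.0), 'joint_pos': array([ 1.2203,  0.0919,  1.2319,  0.    ,  1.8198, -0.0567]), 'joint_velocities': array([-0.0002, -0.0008,  0.0017,  0.0002,  0.0027, -0.0021]), 'joint_efforts': array([ 1.20000e-03, -4.58724e+01, -4.18025e+01, -0.00000e+00,
        1.13000e-02, -0.00000e+00]), 'position': array([0.1737, 0.574 , 0.2301]), 'tool_rot': array([-2.000e-04,  1.464e-01,  9.892e-01, -1.000e-03]), 'force': array([ 0.5428,  0.0442, -0.0842]), 'ft_torque': array([-0.0017, -0.0006,  0.0251]), 'gripper_width': np.float64(0.0852)}
scene {'fovy': 57.4799331470381, 'cx': 251.89619537309557, 'cy': 187.7724248265401, 'rvec': array([ 1.44321387,  1.90799907, -0.98149969]), 'tvec': array([ 0.16982054, -0.22376513,  1.49931839])}
top {'fovy': 47.542702145782975, 'cx': 258.8918150310074, 'cy': 190.19012199241254, 'rvec': array([ 2.17372425, -2.13565304,  0.11406716]), 'tvec': array([-0.01394188,  0.57821489,  1.24042884])}
```

View pics/scene0.png

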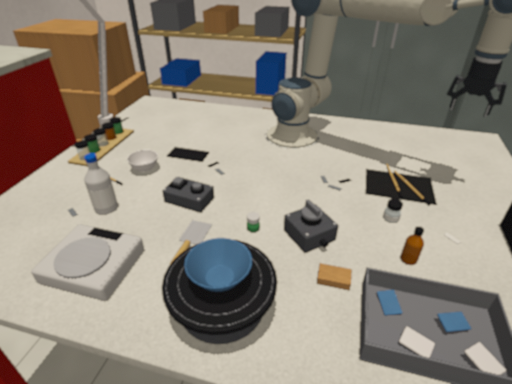

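View pics/top0.png

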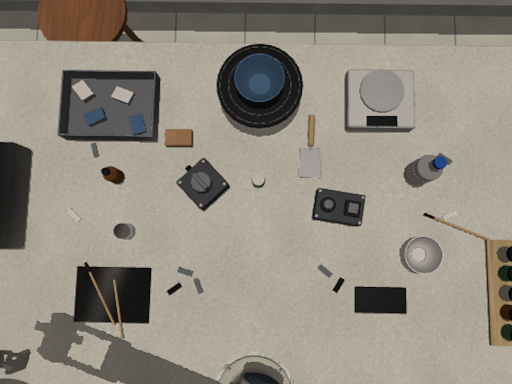

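The scene view shows the stop box at about (311,226) and the panel at (189,193). In the top view the stop box is at (203,184) and the panel at (339,207), with the round button at about (329,204) and the square one at (352,208). The jar between them is at (258,181).

```bash
python3 - <<'E'
from h import *
z=np.load("top0.npz");p=z["p"];d=z["d"];c=robot.calibration("top")
a=cv2.resize(p[150:220,170:240],(560,560)[::1],interpolation=cv2.INTER_CUBIC)
b=cv2.resize(p[180:235,305:375],(700,550)[::1],interpolation=cv2.INTER_CUBIC)
cv2.imwrite("pics/za.png",a);cv2.imwrite("pics/zb.png",b)
C=cloud("top",d,c)
def reg(u0,u1,v0,v1,zl,zh):
    m=np.zeros(d.shape,bool);m[v0:v1,u0:u1]=1
    m&=(C[...,2]>zl)&(C[...,2]<zh)&(d>0)
    P=C[m];r=cv2.minAreaRect((P[:,:2]*1000).astype(np.float32))
    print(len(P),"mean",P.mean(0).round(4),"rect mm",np.round(r[0],1),np.round(r[1],1),round(r[2],1))
    return P
print("bar");reg(170,240,150,220,.103,.125)
print("head");reg(170,240,150,220,.085,.125)
print("stopbox");reg(170,240,150,220,.045,.07)
print("panel");reg(305,375,180,235,.035,.08)
print("panel btns");reg(305,341,180,235,.066,.08);reg(341,375,180,235,.066,.08)
print("jar");reg(245,272,168,195,.03,.08)
E
```

```text
bar
88 mean [0.5924 0.1609 0.1109] rect mm [593.  161.9] [55.5 11.7] 46.2
head
348 mean [0.5921 0.1609 0.0961] rect mm [592.3 161.5] [57.1 56.7] 89.8
stopbox
1095 mean [0.5904 0.1589 0.0592] rect mm [593.2 161.7] [110.7 110.1] 44.1
panel
1531 mean [ 0.5321 -0.2324  0.0538] rect mm [ 533.3 -234.1] [140.6  91.2] 81.9
panel btns
80 mean [ 0.5375 -0.1989  0.0707] rect mm [ 536.2 -198.5] [26.1 30.2] 65.9
103 mean [ 0.5279 -0.2682  0.0711] rect mm [ 528.9 -266.6] [32.4 31. ] 73.3
jar
128 mean [6.086e-01 6.000e-04 4.960e-02] rect mm [609.2   0.7] [35.6 32. ] 1.0
```

View pics/za.png

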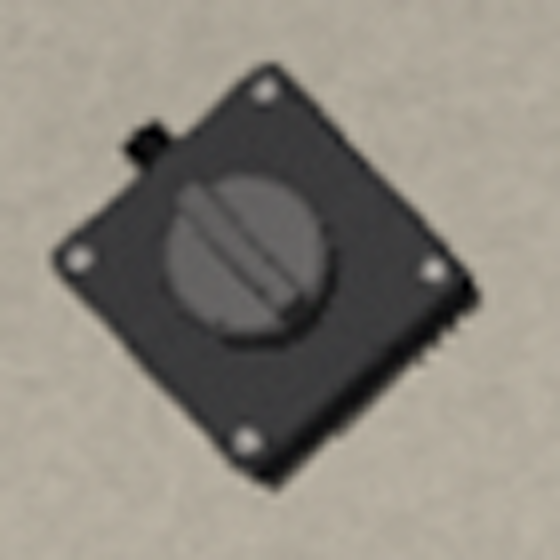

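View pics/zb.png

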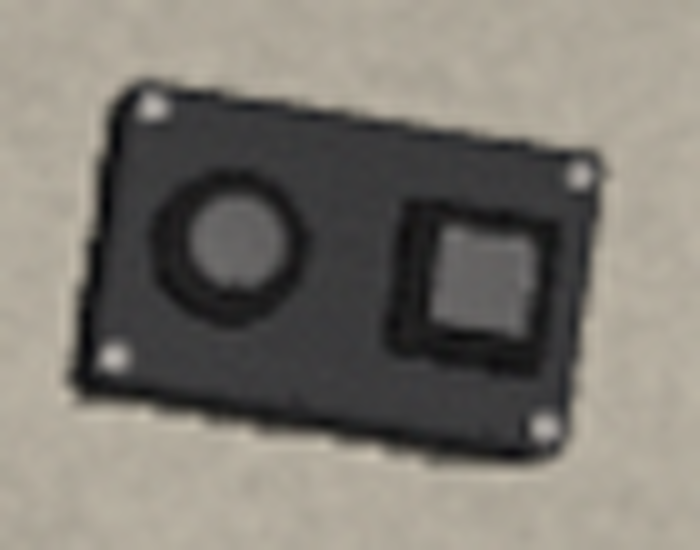

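Call:
{"method": "arm_command", "body": {
  "travel": [
    [-0.5,-0.25,0],
    [-1,-0.5,0],
    [-1,-0.5,0],
    [-1,-0.5,0]
  ],
  "yaw": [0.2,0.4,0.62,0.62],
  "claw": 1,
  "squeeze": 20
}}

```text
t: 0.6
position: [0.2554, 0.497, 0.2309]
tool_rot: [-0.0, 0.38, 0.925, -0.0]
force: [-0.1, 0.1, 1.2]
gripper_width: 0.0122
```

```bash
cat >> h.py <<'E'
from scipy.spatial.transform import Rotation as Ro
def pose():
    s=robot.observe(); q=s["tool_rot"]; R=Ro.from_quat([q[1],q[2],q[3],q[0]]).as_matrix()
    return s,np.array(s["position"]),R
def need(tgt,xang=None):
    s,p,R=pose(); a=np.degrees(np.arctan2(R[1,0],R[0,0]))
    print("t",round(float(s["t"]),2),"pos",p.round(4),"xang",a.round(2),"F",np.round(s["force"],2),"w",np.round(s["gripper_width"],4),"zax",R[:,2].round(3))
    print("travel",(R.T@(np.array(tgt)-p)/0.1).round(3), "yaw",None if xang is None else round(((a-xang+180)%360-180)/45,3))
E
python3 - <<'E'
from h import *
need([.593,.1615,.18],135)
E
```

```text
t 0.6 pos [0.2554 0.497  0.2309] xang 135.28 F [-0.07  0.13  1.19] w 0.0122 zax [-0. -0. -1.]
travel [-4.76  -0.008  0.509] yaw 0.006
```

Call:
{"method": "arm_command", "body": {
  "travel": [
    [-0.5,0,0],
    [-1,0,0]
  ],
  "yaw": [0,0]
}}

```text
t: 0.85
position: [0.3259, 0.427, 0.2307]
tool_rot: [-0.0, 0.377, 0.926, -0.0]
force: [-0.7, 0.5, 0.3]
gripper_width: 0.0002
```

Call:
{"method": "arm_command", "body": {
  "travel": [
    [-0.5,0,0],
    [-1,0,0]
  ],
  "yaw": [0,0]
}}

```text
t: 1.1
position: [0.3975, 0.3562, 0.2309]
tool_rot: [-0.0, 0.378, 0.926, -0.0]
force: [-0.1, 0.1, -0.2]
gripper_width: -0.0001
```

Call:
{"method": "arm_command", "body": {
  "travel": [
    [-0.5,0,0],
    [-1,0,0]
  ],
  "yaw": [0,0]
}}

```text
t: 1.35
position: [0.4687, 0.2859, 0.2309]
tool_rot: [-0.0, 0.378, 0.926, -0.0]
force: [0.5, -0.4, 0.5]
gripper_width: -0.0001
```

Call:
{"method": "arm_command", "body": {
  "travel": [
    [-0.4,0,0],
    [-0.8,0,0],
    [-0.8,0,0],
    [-0.8,0,0]
  ],
  "yaw": [0,0,0,0]
}}

```text
t: 1.85
position: [0.5245, 0.2308, 0.2309]
tool_rot: [-0.001, 0.379, 0.925, -0.0]
force: [0.9, 0.8, -0.8]
gripper_width: -0.0003
```

```bash
python3 - <<'E'
from h import *
need([.593,.1615,.14],135)
p,d=robot.camera("wrist"); cv2.imwrite("pics/w1.png",p); c=robot.calibration("wrist");print(c)
np.savez("w1.npz",p=p,d=d,rvec=c["rvec"],tvec=c["tvec"])
p,d=robot.camera("scene"); cv2.imwrite("pics/s1.png",cv2.resize(p[130:290,220:420],(800,640))[:600])
E
```

```text
t 1.85 pos [0.5245 0.2308 0.2309] xang 135.43 F [ 0.91  0.84 -0.78] w -0.0003 zax [-0.001  0.    -1.   ]
travel [-0.975 -0.013  0.908] yaw 0.01
{'fovy': 65.70646984690485, 'cx': 256.07736066085494, 'cy': 187.3625389527498, 'rvec': array([-2.61139818, -1.09351704, -0.18193334]), 'tvec': array([-0.53211466, -0.24311771,  0.31222434])}
```

View pics/w1.png

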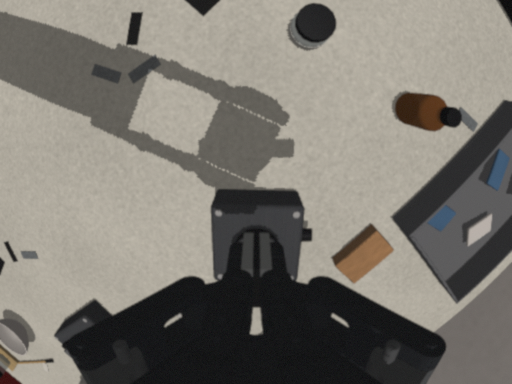

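View pics/s1.png

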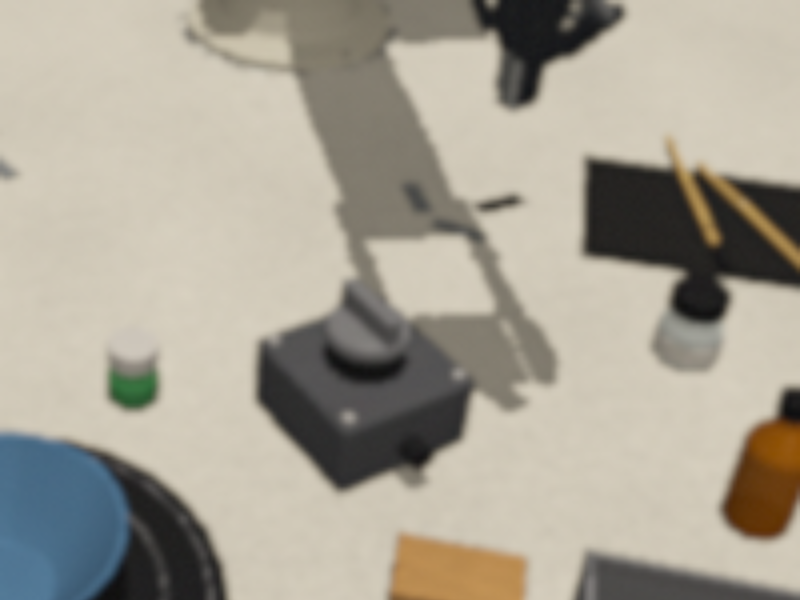

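The wrist view shows the shut fingertips at about (258,240), next to the stop box, which is at about (257,232) and squared up with the tool. The scene view shows the box clear and the button out.

Call:
{"method": "arm_command", "body": {
  "travel": [
    [-0.5,0,0.4],
    [-0.975,-0.013,0.85],
    [-0.975,-0.013,0.9],
    [-0.975,-0.013,0.9]
  ],
  "yaw": [0.01,0.01,0.01,0.01]
}}

```text
t: 2.45
position: [0.5926, 0.1614, 0.1409]
tool_rot: [-0.001, 0.384, 0.923, -0.0]
force: [-0.6, 0.5, -0.3]
gripper_width: 0.0005
```

```bash
python3 - <<'E'
from h import *
need([.593,.1615,.114],135)
p,d=robot.camera("top"); cv2.imwrite("pics/t2.png",cv2.resize(p[150:220,170:240],(560,560)))
p,d=robot.camera("scene"); cv2.imwrite("pics/s2.png",cv2.resize(p[160:260,250:375],(750,600)))
E
```

```text
t 2.45 pos [0.5926 0.1614 0.1409] xang 134.88 F [-0.57  0.49 -0.31] w 0.0005 zax [-0.001  0.    -1.   ]
travel [-0.003  0.004  0.269] yaw -0.003
```

View pics/s2.png

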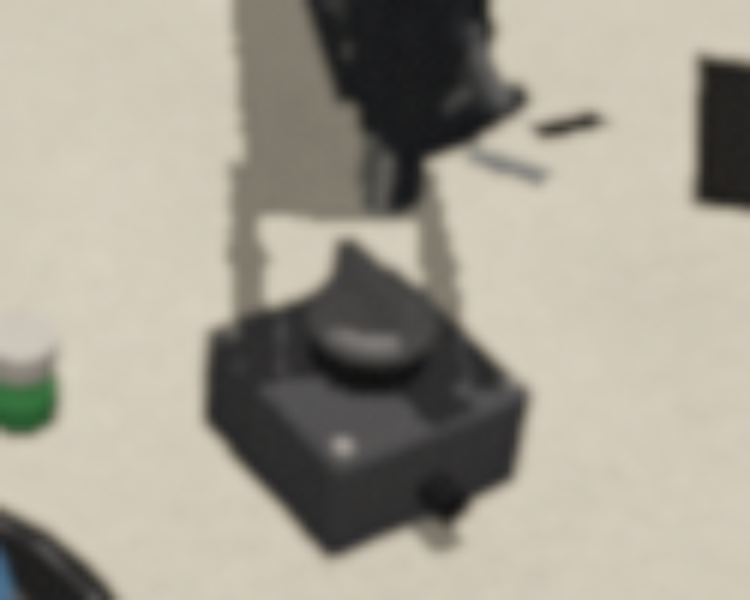

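The shut fingertips are at about (390,205), above the bar at (370,270). Next I press.

Call:
{"method": "arm_command", "body": {
  "travel": [
    [0,0,0.15],
    [0,0,0.27],
    [0,0,0.3],
    [0,0,0.33],
    [0,0,0.36],
    [0,0,0.375],
    [0,0,0.375],
    [0,0,0.375]
  ],
  "yaw": [0,0,0,0,0,0,0,0]
}}

```text
t: 3.55
position: [0.5934, 0.1606, 0.104]
tool_rot: [0.0, 0.384, 0.923, 0.0]
force: [0.7, -0.4, 4.3]
gripper_width: 0.0002
```

Call:
{"method": "arm_command", "body": {
  "travel": [
    [0,0,0.01],
    [0,0,0.02],
    [0,0,0.02]
  ],
  "yaw": [0,0,0]
}}

```text
t: 3.92
position: [0.5937, 0.1606, 0.1039]
tool_rot: [0.001, 0.384, 0.923, 0.001]
force: [-2.2, -0.6, 9.8]
gripper_width: 0.0
```

Call:
{"method": "arm_command", "body": {
  "travel": [
    [0,0,-0.2],
    [0,0,-0.5],
    [0,0,-0.5],
    [0,0,-0.5]
  ],
  "yaw": [0,0,0,0]
}}

```text
t: 4.42
position: [0.5931, 0.1604, 0.1511]
tool_rot: [-0.0, 0.384, 0.923, -0.0]
force: [-0.6, 0.3, -0.2]
gripper_width: -0.0001
```

```bash
python3 - <<'E'
from h import *
need([.593,.1615,.14],135)
p,d=robot.camera("scene"); cv2.imwrite("pics/s3.png",cv2.resize(p[160:260,250:375],(750,600)))
c=robot.calibration("scene");C=cloud("scene",d,c)
m=(np.hypot(C[...,0]-.593,C[...,1]-.1615)<.03)&(C[...,2]>.07)&(C[...,2]<.125)
h=C[m][:,2];print(len(h),np.percentile(h,[50,90,97,100]).round(4))
z=np.load("scene0.npz");C=cloud("scene",z["d"],c)
m=(np.hypot(C[...,0]-.593,C[...,1]-.1615)<.03)&(C[...,2]>.07)&(C[...,2]<.125)
h=C[m][:,2];print(len(h),np.percentile(h,[50,90,97,100]).round(4))
E
```

```text
t 4.42 pos [0.5931 0.1604 0.1511] xang 134.82 F [-0.55  0.32 -0.22] w -0.0001 zax [-0.001 -0.    -1.   ]
travel [0.008 0.007 0.111] yaw -0.004
276 [0.0871 0.1049 0.1062 0.1072]
286 [0.0945 0.1129 0.1141 0.1154]
```

View pics/s3.png

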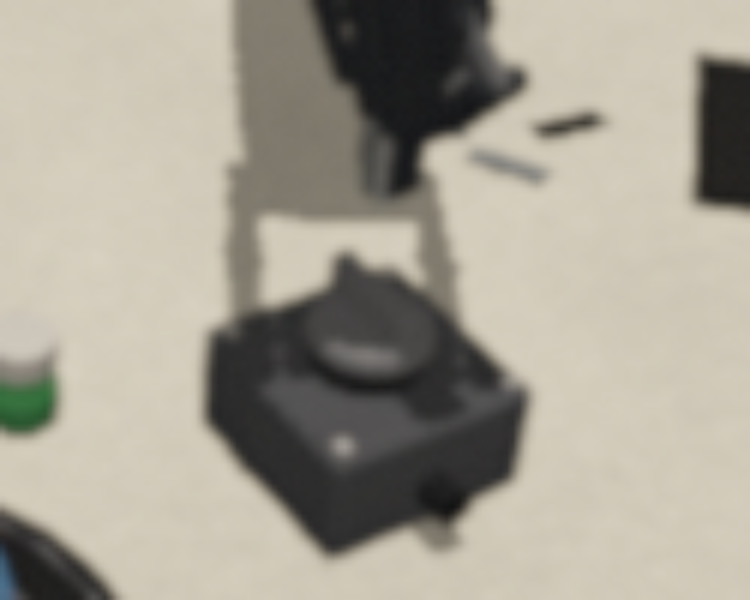

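The pressed head stays down: the depth heights are about 8 mm lower than before, so the button is latched. Next I move beside the far-left end of the bar.

```bash
python3 - <<'E'
from h import *
need([.5887,.1940,.0960],135)
E
```

```text
t 4.47 pos [0.5928 0.1604 0.1504] xang 134.81 F [ 0.05  0.48 -0.02] w -0.0001 zax [-0.002 -0.    -1.   ]
travel [0.267 0.209 0.544] yaw -0.004
```

Call:
{"method": "arm_command", "body": {
  "travel": [
    [0.27,0.21,0],
    [0.27,0.21,0.15],
    [0.27,0.21,0.4],
    [0.27,0.21,0.545],
    [0.27,0.21,0.545],
    [0.27,0.21,0.545]
  ],
  "yaw": [0,0,0,0,0,0]
}}

```text
t: 5.22
position: [0.5895, 0.1942, 0.0979]
tool_rot: [0.0, 0.384, 0.923, 0.0]
force: [0.7, -0.0, 0.4]
gripper_width: -0.0003
```

```bash
python3 - <<'E'
from h import *
need([.5887,.1940,.0960],135)
p,d=robot.camera("wrist"); cv2.imwrite("pics/w4.png",cv2.resize(p[180:320,180:340],(800,700))[:600])
p,d=robot.camera("scene"); cv2.imwrite("pics/s4.png",cv2.resize(p[160:260,250:375],(750,600)))
E
```

```text
t 5.22 pos [0.5895 0.1942 0.0979] xang 134.8 F [ 0.67 -0.03  0.37] w -0.0003 zax [ 0.001  0.    -1.   ]
travel [ 0.004 -0.007  0.019] yaw -0.004
```

View pics/w4.png

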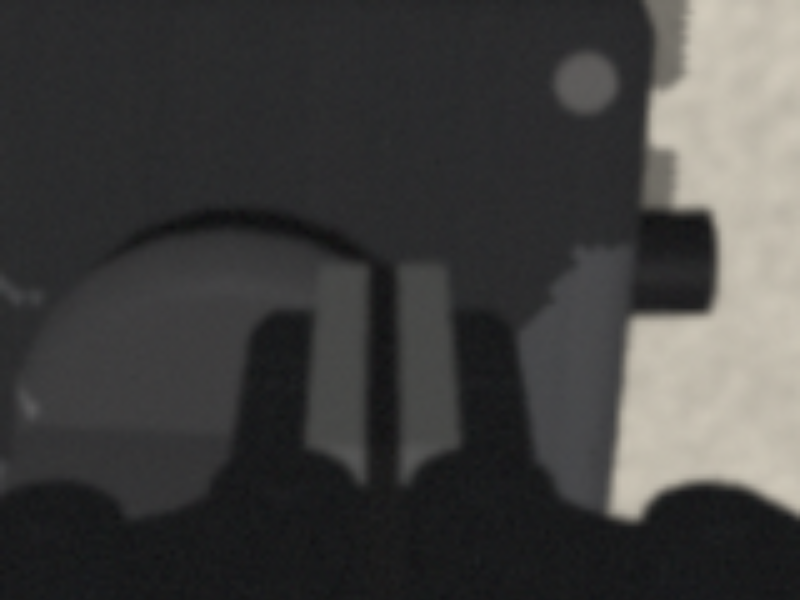

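View pics/s4.png

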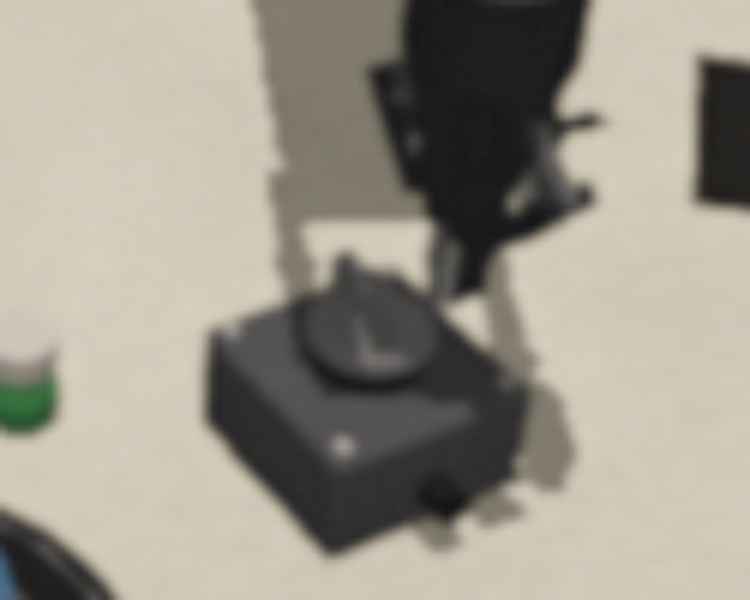

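The wrist view shows the shut pads at about (385,360) over the edge of the head, and the scene view shows them on the rear side of the bar (tips at 460,290). Now I close in on the bar.

Call:
{"method": "arm_command", "body": {
  "travel": [
    [-0.03,0,0.01],
    [-0.06,0,0.01],
    [-0.07,0,0.01],
    [-0.08,0,0.01],
    [-0.08,0,0.01]
  ],
  "yaw": [0,0,0,0,0]
}}

```text
t: 5.95
position: [0.5948, 0.1887, 0.0962]
tool_rot: [-0.0, 0.384, 0.923, -0.0]
force: [-0.9, 0.6, 0.3]
gripper_width: -0.0002
```

```bash
python3 - <<'E'
from h import *
need([.593,.1615,.0960],135)
p,d=robot.camera("scene"); cv2.imwrite("pics/s5.png",cv2.resize(p[160:260,250:375],(750,600)))
E
```

```text
t 5.95 pos [0.5948 0.1887 0.0962] xang 134.81 F [-0.94  0.58  0.32] w -0.0002 zax [-0. -0. -1.]
travel [-0.18  -0.205  0.002] yaw -0.004
```

View pics/s5.png

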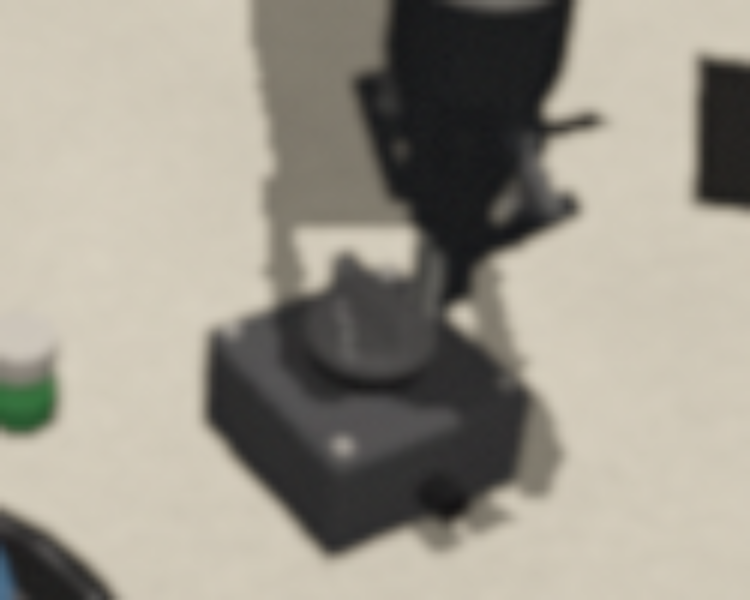

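The fingertips are now at the bar's rear face, near its right end (about 430,290), with almost no force. Next I push along the arc, turning the tool with the bar.

Call:
{"method": "arm_command", "body": {
  "travel": [
    [-0.037,0.011,0],
    [-0.06,0.025,0],
    [-0.085,0.036,0],
    [-0.098,0.04,0],
    [-0.111,0.045,0],
    [-0.111,0.045,0]
  ],
  "yaw": [0.133,0.267,0.4,0.467,0.533,0.533]
}}

```text
t: 6.75
position: [0.6051, 0.186, 0.0963]
tool_rot: [-0.001, 0.567, 0.824, 0.001]
force: [-2.2, 5.1, 0.4]
gripper_width: 0.0
```

```bash
python3 - <<'E'
from h import *
need([.593,.1615,.0960],135-40)
p,d=robot.camera("scene"); cv2.imwrite("pics/s6.png",cv2.resize(p[160:260,250:375],(750,600)))
E
```

```text
t 6.75 pos [0.6051 0.186  0.0963] xang 110.89 F [-2.17  5.07  0.36] w 0.0 zax [-0.001  0.003 -1.   ]
travel [-0.186 -0.2    0.003] yaw 0.353
```

View pics/s6.png

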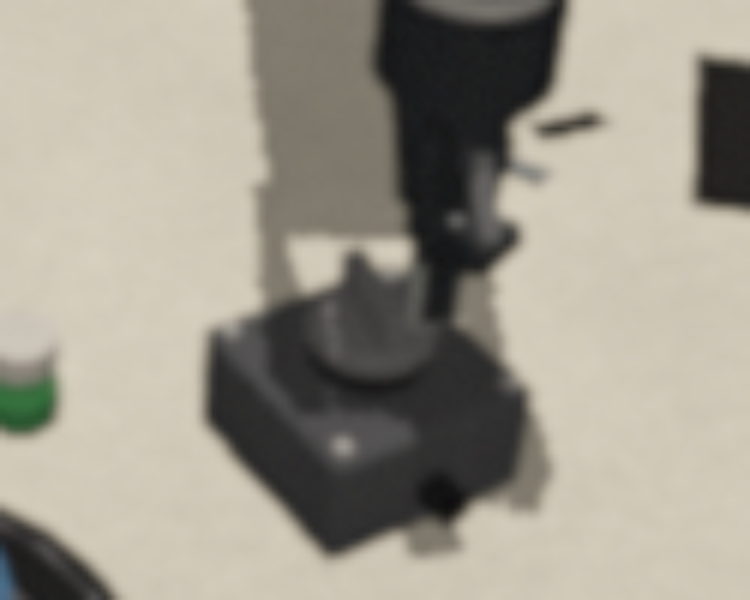

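The bar has turned with the tool, contact force is about 5.5 N, and the button is still in. I keep going.

Call:
{"method": "arm_command", "body": {
  "travel": [
    [-0.03,0.016,0],
    [-0.055,0.03,0],
    [-0.085,0.041,0],
    [-0.085,0.041,0]
  ],
  "yaw": [0.133,0.267,0.4,0.4]
}}

```text
t: 7.3
position: [0.6126, 0.1786, 0.0965]
tool_rot: [-0.001, 0.689, 0.725, 0.001]
force: [1.0, 4.7, 2.1]
gripper_width: -0.0002
```

```bash
python3 - <<'E'
from h import *
need([.593,.1615,.0960],135-40)
p,d=robot.camera("scene"); cv2.imwrite("pics/s7.png",cv2.resize(p[160:260,250:375],(750,600)))
c=robot.calibration("scene");C=cloud("scene",d,c)
m=np.zeros(d.shape,bool);m[200:225,300:322]=1
m&=(np.hypot(C[...,0]-.593,C[...,1]-.1615)<.03)&(C[...,2]>.07)&(C[...,2]<.125)
h=C[m][:,2];print(len(h),np.percentile(h,[20,50,90,97,100]).round(4))
E
```

```text
t 7.3 pos [0.6126 0.1786 0.0965] xang 92.92 F [1.04 4.71 2.14] w -0.0002 zax [ 0.     0.002 -1.   ]
travel [-0.16  -0.204  0.004] yaw -0.046
202 [0.0901 0.0934 0.113  0.1153 0.1238]
```

View pics/s7.png

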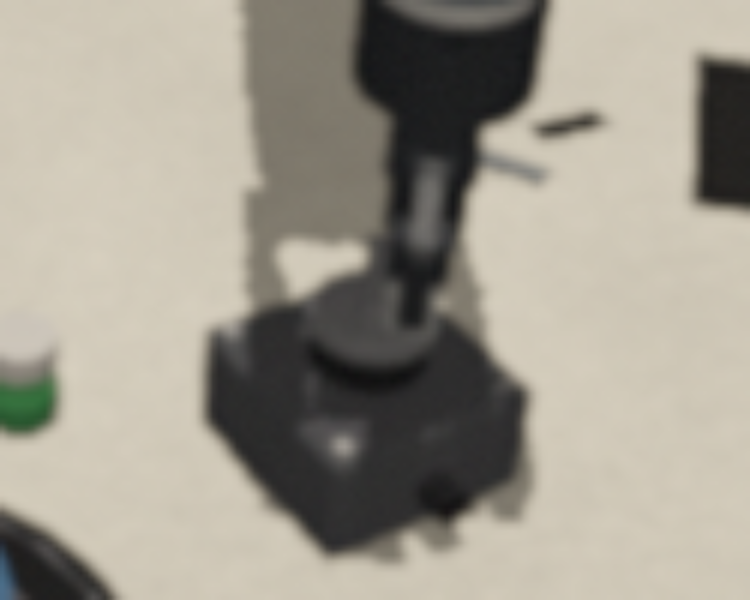

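The head has popped up: its top is now at about 0.093, up from 0.085–0.087. I back off sideways, then lift.

Call:
{"method": "arm_command", "body": {
  "travel": [
    [0.08,0,0],
    [0.18,0,0],
    [0.3,0,0],
    [0.4,0,0],
    [0.45,0,-0.3],
    [0.45,0,-0.8],
    [0.45,0,-1],
    [0.45,0,-1]
  ],
  "yaw": [0,0,0,0,0,0,0,0]
}}

```text
t: 8.35
position: [0.6112, 0.223, 0.1982]
tool_rot: [0.001, 0.689, 0.724, 0.002]
force: [-0.1, 0.1, -0.4]
gripper_width: -0.0001
```

```bash
python3 - <<'E'
from h import *
need([.538,-.1993,.15],92.9)
p,d=robot.camera("scene"); cv2.imwrite("pics/s8.png",cv2.resize(p[160:260,250:375],(750,600)))
c=robot.calibration("scene");C=cloud("scene",d,c)
m=(np.hypot(C[...,0]-.593,C[...,1]-.1615)<.03)&(C[...,2]>.07)&(C[...,2]<.125)
h=C[m][:,2];print(len(h),np.percentile(h,[50,90,97,100]).round(4))
m&=C[...,2]>.106
r=cv2.minAreaRect((C[m][:,:2]*1000).astype(np.float32));print(r)
E
```

```text
t 8.35 pos [0.6112 0.223  0.1982] xang 92.85 F [-0.05  0.07 -0.45] w -0.0001 zax [ 0.004  0.001 -1.   ]
travel [-4.182 -0.942  0.475] yaw -0.001
284 [0.0945 0.1128 0.114  0.1153]
((596.3461303710938, 160.10887145996094), (52.614715576171875, 12.752166748046875), 43.33142852783203)
```

View pics/s8.png

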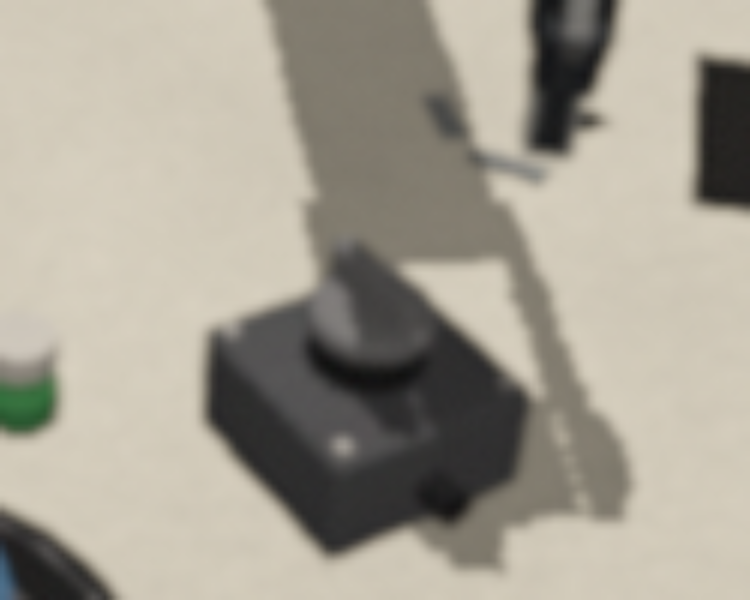

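The button is out and the bar is back at about 43°, its rest angle; its heights match the first picture. Now to the reset button.

Call:
{"method": "arm_command", "body": {
  "travel": [
    [-0.5,-0.1,0],
    [-1,-0.2,0]
  ],
  "yaw": [0,0]
}}

```text
t: 8.65
position: [0.5942, 0.1208, 0.1926]
tool_rot: [-0.001, 0.689, 0.725, -0.002]
force: [0.6, -0.5, 0.4]
gripper_width: 0.0001
```

Call:
{"method": "arm_command", "body": {
  "travel": [
    [-0.5,-0.1,0],
    [-1,-0.2,0]
  ],
  "yaw": [0,0]
}}

```text
t: 8.9
position: [0.579, 0.0193, 0.1929]
tool_rot: [-0.002, 0.689, 0.724, -0.002]
force: [-0.6, -0.7, -0.2]
gripper_width: -0.0003
```

Call:
{"method": "arm_command", "body": {
  "travel": [
    [-0.5,-0.1,0],
    [-1,-0.25,0]
  ],
  "yaw": [0,0]
}}

```text
t: 9.15
position: [0.559, -0.0818, 0.1929]
tool_rot: [-0.002, 0.689, 0.724, -0.001]
force: [0.1, -0.5, -0.7]
gripper_width: -0.0
```

Call:
{"method": "arm_command", "body": {
  "travel": [
    [-0.5,-0.1,0],
    [-1,-0.25,0],
    [-1,-0.25,0],
    [-1,-0.25,0]
  ],
  "yaw": [0,0,0,0]
}}

```text
t: 9.65
position: [0.5398, -0.1809, 0.1941]
tool_rot: [-0.002, 0.69, 0.724, -0.0]
force: [-0.6, 0.6, -0.3]
gripper_width: 0.0001
```

```bash
python3 - <<'E'
from h import *
need([.538,-.1993,.10],92.9)
E
```

```text
t 9.65 pos [ 0.5398 -0.1809  0.1941] xang 92.8 F [-0.63  0.63 -0.3 ] w 0.0001 zax [-0.003  0.002 -1.   ]
travel [-0.184 -0.024  0.941] yaw -0.002
```

Call:
{"method": "arm_command", "body": {
  "travel": [
    [-0.18,-0.025,0.2],
    [-0.18,-0.025,0.6],
    [-0.18,-0.025,0.95],
    [-0.18,-0.025,0.95],
    [-0.18,-0.025,0.95]
  ],
  "yaw": [0,0,0,0,0]
}}

```text
t: 10.28
position: [0.5391, -0.1995, 0.102]
tool_rot: [0.0, 0.689, 0.725, 0.0]
force: [1.1, -0.0, 0.5]
gripper_width: 0.0
```

```bash
python3 - <<'E'
from h import *
need([.538,-.1993,.072],92.9)
p,d=robot.camera("wrist"); cv2.imwrite("pics/w9.png",cv2.resize(p[160:320,160:340],(675,600)))
p,d=robot.camera("scene"); cv2.imwrite("pics/s9.png",cv2.resize(p[140:240,130:255],(750,600)))
E
```

```text
t 10.28 pos [ 0.5391 -0.1995  0.102 ] xang 92.87 F [ 1.06 -0.04  0.5 ] w 0.0 zax [ 0.001 -0.    -1.   ]
travel [ 0.003 -0.011  0.3  ] yaw -0.001
```

View pics/w9.png

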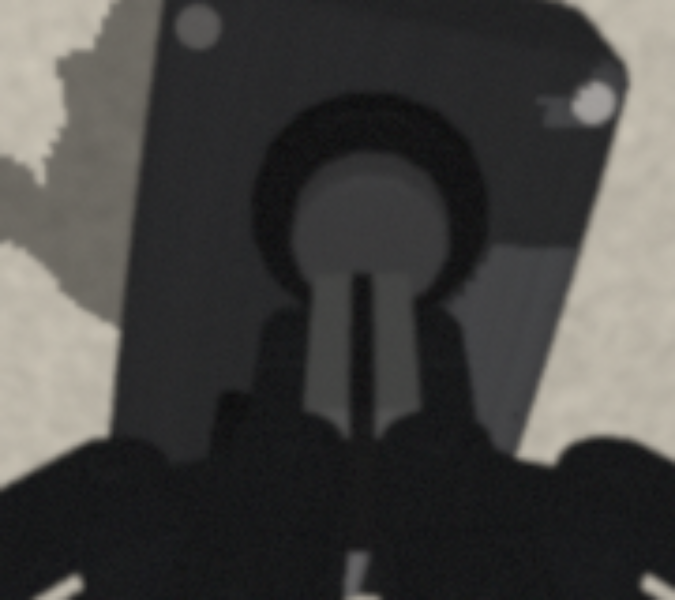

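View pics/s9.png

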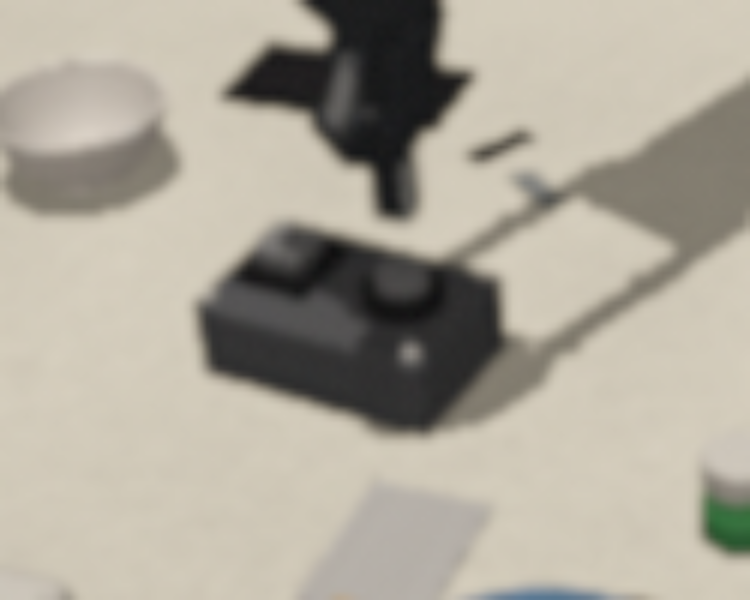

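The fingertips are over the round button (about (372,235) in the wrist view, (395,275) in the scene view) and well away from the square one. I press.

Call:
{"method": "arm_command", "body": {
  "travel": [
    [0,0,0.15],
    [0,0,0.27],
    [0,0,0.3],
    [0,0,0.32],
    [0,0,0.34],
    [0,0,0.36],
    [0,0,0.365],
    [0,0,0.365],
    [0,0,0.365]
  ],
  "yaw": [0,0,0,0,0,0,0,0,0]
}}

```text
t: 11.5
position: [0.5387, -0.1995, 0.066]
tool_rot: [0.0, 0.689, 0.724, 0.0]
force: [-4.5, 2.0, 8.5]
gripper_width: 0.0001
```

Call:
{"method": "arm_command", "body": {
  "travel": [
    [0,0,0.01],
    [0,0,0.015],
    [0,0,0.015],
    [0,0,0.015]
  ],
  "yaw": [0,0,0,0]
}}

```text
t: 12.0
position: [0.5388, -0.1996, 0.0659]
tool_rot: [0.001, 0.689, 0.724, 0.0]
force: [-7.8, 3.3, 13.7]
gripper_width: 0.0
```

Call:
{"method": "arm_command", "body": {
  "travel": [
    [0,0,-0.05],
    [0,0,-0.3],
    [0,0,-0.8],
    [0,0,-1],
    [0,0,-1]
  ],
  "yaw": [0,0,0,0,0]
}}

```text
t: 12.62
position: [0.5396, -0.1999, 0.1647]
tool_rot: [0.002, 0.689, 0.724, 0.001]
force: [1.0, 0.1, 0.5]
gripper_width: 0.0001
```

Call:
{"method": "arm_command", "body": {
  "travel": [
    [0.5,-0.2,0],
    [1,-0.5,0],
    [1,-0.5,0],
    [1,-0.5,0]
  ],
  "yaw": [0,0,0,0]
}}

```text
t: 13.12
position: [0.4836, -0.1021, 0.1616]
tool_rot: [-0.001, 0.689, 0.725, -0.001]
force: [-0.6, -0.2, 0.7]
gripper_width: -0.0002
```

```bash
python3 - <<'E'
from h import *
need([.538,-.1993,.072],92.9)
p0=np.load("top0.npz")["p"]
p,d=robot.camera("top"); cv2.imwrite("pics/t10.png",p)
ps,ds=robot.camera("scene"); cv2.imwrite("pics/s10.png",ps)
for n,dd in (("top",d),("scene",ds),("top",np.load("top0.npz")["d"]),("scene",np.load("scene0.npz")["d"])):
    C=cloud(n,dd,robot.calibration(n))
    for nm,x,y,r,lo in (("stop",.593,.1615,.03,.106),("reset",.538,-.1993,.011,.055),("feed",.5284,-.2687,.011,.055)):
        m=(np.hypot(C[...,0]-x,C[...,1]-y)<r)&(C[...,2]>lo)&(C[...,2]<.13)&(dd>0)
        print(n,nm,m.sum(),np.median(C[m][:,2]).round(4) if m.any() else None)
E
```

```text
t 13.12 pos [ 0.4836 -0.1021  0.1616] xang 92.86 F [-0.6  -0.18  0.65] w -0.0002 zax [-0.002  0.    -1.   ]
travel [-0.998  0.497  0.895] yaw -0.001
top stop 86 0.1109
top reset 0 None
top feed 47 0.0718
scene stop 82 0.1121
scene reset 24 0.0721
scene feed 23 0.0731
top stop 85 0.1114
top reset 48 0.0713
top feed 48 0.0707
scene stop 85 0.1122
scene reset 25 0.0723
scene feed 22 0.0729
```

View pics/t10.png

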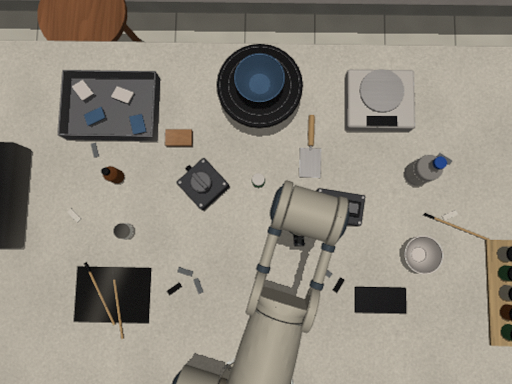

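View pics/s10.png

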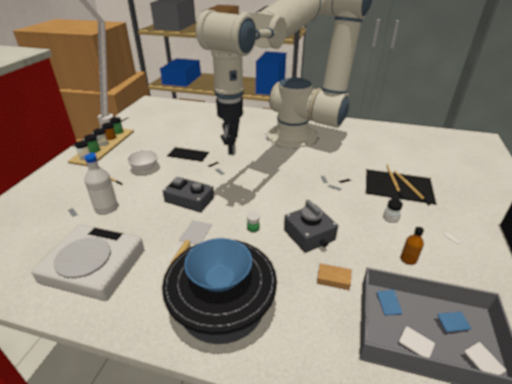

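All three buttons stand out, with heights matching the start, and every loose item is where it was. The arm is clear of everything, so I hand in.

```bash
python3 - <<'E'
from h import *
s=robot.observe();print(s["t"],np.round(s["joint_velocities"],3))
print(robot.hand_in())
E
```

```text
13.225 [-0.005  0.006 -0.013 -0.     0.003  0.001]
the job is handed in; nothing more can be done
None
```

The job is done in the order asked and handed in at 13.2 s of the 56 s allowed; the hand-in itself reports no verdict.

- **Stop pressed:** I pressed the mushroom button with shut fingertips until it bottomed at about 10 N. After I lifted off, the head stayed about 8 mm lower, so it had latched.
- **Twist:** I pushed one end of the bar clockwise with the shut fingertips, with about 5–6 N read during the push. I had turned the tool about 42° when the check showed the button had popped out. When let go, the bar turned back to about its starting angle (43° measured, against 46° at the start).
- **Reset:** I pressed the round button fully in, to a height of 66 mm with about 14 N vertical (16 N in all), then let it go.

**Last checks:** In the scene view, all three buttons stand at their starting heights: stop bar 112 mm, round button 72 mm, square button 73 mm. The square button was never touched. In both views the bottles, jars, bowl, knife and carton look to be where they started.

The arm hid the round button from the top camera at the end, so its final height comes from the scene camera only. No check failed or disagreed.

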